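# Set the mill washing-up out to drain

### The arm

A 6-joint arm with a two-finger parallel gripper is mounted at the origin on the work surface. World frame = base frame: x ahead of the robot, y to its left, z up, the work surface at z = 0. Lengths are in m, angles in degrees, forces in N, time in s.
With the tool pointing down it reaches from about 0.4 to 0.825 m from the base axis. Payload 7 kg.
Tool frame: the origin (TCP) lies between the finger pads; the fingertips stand 19 mm ahead of it and the grasp point (between the pads) is the TCP; z points along the fingers, y is the line along which they close (so a half turn about z gives the same grasp; the last joint's range is limited). The gripper opens to 88 mm and grips with 3 to 60 N. Pads are 19 mm wide; open, the fingers measure 130 mm over their backs; the gripper's body (78 mm by 193 mm) begins 47 mm behind the grasp point.
Start: joints at [-47.378, 20.546, 0.682, 0, -70.136, -16.507], TCP at [0.297, -0.606, 0.246] pointing down, gripper open.
Joint ranges: [-176.03, 176.03], [-82.01, 121.73], [-58.28, 71.71], [-173.87, 95.51], [-174.79, -0.11], [-173.66, 173.66]. Speed limits (degrees/s): [136.94, 136.94, 172.46, 180, 180, 180].

### API

Orientations are given as [roll, pitch, yaw] about the fixed x, y, z axes, in that order (R = Rz(yaw) Ry(pitch) Rx(roll)).
In Python, from plant import r gives the robot as it stands. The module is installed in compiled form; this text tells all that it offers.
- The arm moves only by the shell command python3 -m pendant 'ROWS' [OPENING] [FORCE]. ROWS is JSON, a list of rows, each a list of 6 numbers: the shift along the tool's x, y, z in mm, then the turn, a rotation vector about the tool's x, y, z in rad. In form: [[tx, ty, tz, wx, wy, wz], ...]. A call has 1 to 20 rows; each row is the pose to reach, as a shift and turn from the pose commanded when the call began, along the tool's axes at that moment; what a row does not reach only later rows make up. A row lasts 1/8 s, in which the tool goes at most 62.5 mm and 10.7 degrees, less where a joint would pass 70% of its speed; a pose out of reach is approached as far as the arm can. A call with a gripper value outside its range is refused whole. OPENING is the finger opening in mm, from 0 to 87.6, set as the call begins (- or left out, the last holds). The fingers move at their own pace and stop on an object; FORCE is the grip in N (left out, the last holds). Time passes only in rows, so rows that repeat a pose let the fingers close. It gives the time, the measured TCP pose, the force, the opening and the grip force at its end, in the units of the state.
- r.get_state(): the state, without advancing time (a new reading comes with each control period).
- r.capture(name): name is "scene" or "top"; returns the picture (480x640x3 uint8, red, green, blue); there is no depth.
- r.camera_params(name): a dict with "mtx" (3x3 intrinsics, pixels), "rvec" (rotation vector, rad) and "tvec" (3), from world to camera coordinates, as OpenCV has them. Camera axes: x right, y down, z forward; pixel columns grow to the right and rows downward; lengths in m; the calibration is good to about 2 mm. A picture is of the moment at which its call begins. camera_params takes no time and is no camera call.
- r.close_job(): hands the job in; it is judged then, once.
The state is a dict: "time_s": time; "joints": joint angles; "qd": joint speeds; "joint_torque": joint torques, N m; "tcp_pos": TCP position; "eef_rot": TCP orientation; "contact_force": force on the tool from outside, world axes, zero at the start; "moment": the same for the moment, N m; "gripper_width": finger opening in m; "gripper_force": force on a finger pad.
Only numpy, scipy, OpenCV 4.12 (cv2) and the standard library are available. Lean on these libraries where they do the work, as an engineer would, in place of code of your own. Each camera call takes 0.05 s, during which the arm holds its last target. There are 200 camera calls.

### The job

Set the washing-up out to drain: first stand every blue tub lid lying on the counter on edge in the drying rack, each in a slot of its own and seated on the rack's base. When all the lids are racked, tip the wash tub over the stand's edge stop, so that it lies on its side on the landing with its mouth towards the catch tray and all the milling balls have run out into the tray. Leave the jar and the spoon where they are.

Things in the scene. Friction and masses are not known exactly. Their poses are not given: they have to be found in the camera images.
- stand: Fixed stainless tipping stand; tipping direction = its +x. Origin at table level below the near face of the edge stop, midway across. From near to far: platform, stop, landing, catch tray. Platform: level, top z=56 mm, x -215 to 0, 180 wide in y, with side rails (inner faces y=+-80, top z=68).
- stand_stop (a point): Middle of the stop's near top edge: a rail across, stand x 0 to 8 mm, top z=62 (6 above the platform). Beyond: the landing, falling 11 degrees from z=60 to z=41 at x=98, between cheeks (inner faces y=+-80, top z=74); then the open catch tray, inside x 101 to 265, y +-92, floor z=5, near wall top z=34, side and far walls top z=55.
- tub: Loose white plastic open wash tub, 100 (x) x 130 (y) x 130 mm high, walls 4, 0.2 to 0.35 kg, holding 3 to 5 balls. Origin at the centre of its underside, z to its mouth, x roughly along stand x. Starts upright on the platform 0 to 40 mm short of the stop.
- tub_near (a point): Middle of the top rim of the tub's near (-x) wall, 130 mm above its underside. Pushed high on this wall the tub slides to the stop, then pivots on its lower far edge against the stop; past about 55 degrees it falls over by itself and rests with its far wall on stop and landing, mouth to the tray, tilted about 100 degrees.
- rack: Fixed steel drying rack, origin at the underside centre. Base 226 (x) x 90 (y) x 10 mm high; seven dividers, 12 thick in x, 40 wide in y, z=10 to 55, centred at x = -102, -68, -34, 0, 34, 68, 102, leaving six slots 22 wide, centred at x = -85, -51, -17, 17, 51, 85. Along both long sides a lip, inner faces y=+-37, top z=22, keeps the lids from sliding out endways.
- lid1: Loose deep-skirted tub lid, blue plastic with a pale panel on top, a plain slab 90 (x) x 64 (y) x 14 mm thick (z), 50 g. Origin at the centre of its underside, z its face normal; starts lying flat on the table. May be absent.
- lid1_mid (a point): Centre of the slab lid1, 7 mm above its origin along its z.
- lid2: Loose deep-skirted tub lid, blue plastic with a pale panel on top, a plain slab 90 (x) x 64 (y) x 14 mm thick (z), 50 g. Origin at the centre of its underside, z its face normal; starts lying flat on the table. May be absent.
- lid2_mid (a point): Centre of the slab lid2, 7 mm above its origin along its z.
- lid3: Loose deep-skirted tub lid, blue plastic with a pale panel on top, a plain slab 90 (x) x 64 (y) x 14 mm thick (z), 50 g. Origin at the centre of its underside, z its face normal; starts lying flat on the table. May be absent.
- lid3_mid (a point): Centre of the slab lid3, 7 mm above its origin along its z.
- lid4: Loose deep-skirted tub lid, blue plastic with a pale panel on top, a plain slab 90 (x) x 64 (y) x 14 mm thick (z), 50 g. Origin at the centre of its underside, z its face normal; starts lying flat on the table. May be absent.
- lid4_mid (a point): Centre of the slab lid4, 7 mm above its origin along its z.
- lid5: Loose deep-skirted tub lid, blue plastic with a pale panel on top, a plain slab 90 (x) x 64 (y) x 14 mm thick (z), 50 g. Origin at the centre of its underside, z its face normal; starts lying flat on the table. May be absent.
- lid5_mid (a point): Centre of the slab lid5, 7 mm above its origin along its z.
- lid6: Loose deep-skirted tub lid, blue plastic with a pale panel on top, a plain slab 90 (x) x 64 (y) x 14 mm thick (z), 50 g. Origin at the centre of its underside, z its face normal; starts lying flat on the table. May be absent.
- lid6_mid (a point): Centre of the slab lid6, 7 mm above its origin along its z.
- ball1_center (a point): Centre of a loose white ceramic milling ball, diameter 30 mm, 30 g; starts in the tub. May be absent.
- ball2_center (a point): Centre of a loose white ceramic milling ball, diameter 30 mm, 30 g; starts in the tub. May be absent.
- ball3_center (a point): Centre of a loose white ceramic milling ball, diameter 30 mm, 30 g; starts in the tub. May be absent.
- ball4_center (a point): Centre of a loose white ceramic milling ball, diameter 30 mm, 30 g; starts in the tub. May be absent.
- ball5_center (a point): Centre of a loose white ceramic milling ball, diameter 30 mm, 30 g; starts in the tub. May be absent.
- jar: Bystander: closed jar, diameter 60, 80 mm tall, origin under its centre.
- spoon: Bystander: spoon about 150 mm long lying on the table, origin on its underside, x along it.
There are look-alikes about, which are no part of the job. What is meant by the tub is not pink, and is the smaller of those in its own colour.

How it is judged:
By the outcome, as a careful person would: the job done as asked, in the order asked, and still so for the second after the job is handed in, with the robot touching nothing.
Of lid1, lid2, lid3, lid4, lid5, lid6 only 4 to 6 are there at a start; the rules pass over those that are not, and their reading is None.
Of ball1, ball2, ball3, ball4, ball5 only 3 to 5 are there at a start; the rules pass over those that are not, and their reading is None.
At some moment in a run one of lid1, lid2, lid3, lid4, lid5, lid6, tub may be knocked a few centimetres aside while the robot is not near it.
It also fails if it takes over 210 s, if anything falls off the work surface, if the arm or the gripper's body presses on something with over 40 N, if the wrist force passes 120 N, or if a joint passes its speed limit or range.

## Working session

There is one attempt and no reset: what is moved stays moved. The work goes in short steps, Python scripts to look and compute and a shell command to move; the robot and the scene stay as the last step left them, time stands still between calls to the robot, and variables do not carry over. Pictures are saved under pics/ and viewed, at most 14 in all, crops included, and the job is handed in when it is done.

```bash
mkdir -p pics
python3 - <<'E'
from plant import r
import cv2
for n in("scene","top"):
    im=r.capture(n); cv2.imwrite(f"pics/{n}0.png",im[:,:,::-1])
    p=r.camera_params(n); print(n,p)
print(r.get_state())
E
```

```text
scene {'mtx': array([[490.19332714,   0.        , 315.73502545],
       [  0.        , 490.19332714, 242.22239605],
       [  0.        ,   0.        ,   1.        ]]), 'rvec': array([ 1.30162752,  2.16953525, -0.99311403]), 'tvec': array([ 0.32354524, -0.13938295,  1.54355062])}
top {'mtx': array([[620.30420847,   0.        , 324.6826256 ],
       [  0.        , 620.30420847, 233.58171277],
       [  0.        ,   0.        ,   1.        ]]), 'rvec': array([ 2.14372829, -2.20390417,  0.11309537]), 'tvec': array([-0.1077606 ,  0.51066066,  1.64448766])}
{'time_s': 0.1, 'joints': array([-4.73779758e+01,  2.05876750e+01,  6.37357889e-01, -1.71338283e-02,
       -7.01357791e+01, -1.65059523e+01]), 'qd': array([-0.0296384 , -0.14243725,  0.07659332,  0.07841208,  0.0068931 ,
       -0.1178016 ]), 'joint_torque': array([-1.94712506e-03, -5.84162593e+01,  2.93751472e+01,  7.01549113e+00,
        1.01362600e-02, -6.80524795e-05]), 'tcp_pos': array([ 0.2969045 , -0.60572534,  0.24470172]), 'eef_rot': array([ 1.79912875e+02, -9.01953399e-03, -1.53889755e+02]), 'contact_force': array([1.04087281e+00, 8.22348155e-02, 9.50005977e-05]), 'moment': array([-0.01531798,  0.02147395, -0.0486021 ]), 'gripper_force': 0.0, 'gripper_width': 0.08763499562182282}
```

View pics/scene0.png

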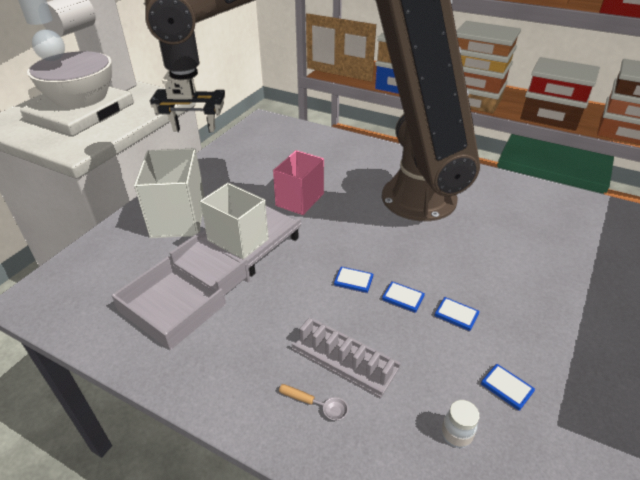

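View pics/top0.png

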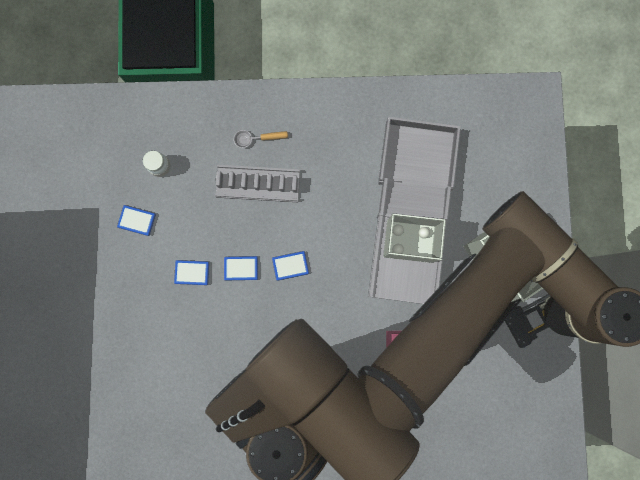

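The scene view shows four blue lids (353,279), (403,295), (457,313), (508,386), and the rack at about (345,353). The stand carries the smaller white tub at (235,220), with the larger white tub and the pink one as look-alikes. In the top view the lids are at (136,220), (192,272), (241,268), (291,265), the rack at (258,183), and the tub at (416,238). Next I'll enlarge the rack and segment the lids.

```bash
cat > h.py <<'E'
from plant import r
import cv2, numpy as np
from scipy.spatial.transform import Rotation as R
def P(n):
    p=r.camera_params(n); return p["mtx"],cv2.Rodrigues(p["rvec"])[0],p["tvec"]
def ray(n,uv,z):
    K,Rm,t=P(n); d=Rm.T@np.linalg.inv(K)@np.array([uv[0],uv[1],1.]); c=-Rm.T@t
    return c+d*(z-c[2])/d[2]
def proj(n,X):
    K,Rm,t=P(n); q=(np.atleast_2d(X)@Rm.T+t)@K.T; return q[:,:2]/q[:,2:]
def lids(n="top",im=None,z=0.014):
    im=r.capture(n) if im is None else im
    f=im.astype(int); m=((f[...,2]-f[...,0]>50)).astype(np.uint8)
    m=cv2.morphologyEx(m,cv2.MORPH_CLOSE,np.ones((3,3)))
    out=[]
    for c in cv2.findContours(m,cv2.RETR_EXTERNAL,cv2.CHAIN_APPROX_NONE)[0]:
        if cv2.contourArea(c)<120: continue
        w=np.array([ray(n,p[0],z)[:2]*1000 for p in c],np.float32)
        (cx,cy),(a,b),an=cv2.minAreaRect(w)
        if a<b: a,b,an=b,a,an+90
        u=c[:,0].mean(0); out.append((np.round([cx,cy,a,b,(an+90)%180-90],1),u.round()))
    return out
def rows(pos,Rt):  # target pos (mm), rotation -> row in current tool frame; uses commanded~measured
    s=r.get_state(); p=s["tcp_pos"]*1000; R0=R.from_euler("xyz",s["eef_rot"],degrees=True)
    return np.r_[(R0.inv().apply(np.array(pos)-p)).round(1),(R0.inv()*Rt).as_rotvec().round(4)]
E
python3 - <<'E'
from h import *
t=cv2.imread("pics/top0.png"); s=cv2.imread("pics/scene0.png")
for l in lids("top",t[...,::-1]): print("top",l)
for l in lids("scene",s[...,::-1]): print("scene",l)
a=cv2.resize(t[155:210,205:315],None,fx=7,fy=7,interpolation=cv2.INTER_CUBIC)
cv2.imwrite("pics/rackt.png",a)
b=cv2.resize(t[110:310,360:480],None,fx=3,fy=3,interpolation=cv2.INTER_CUBIC)
c=cv2.resize(s[310:400,280:410],None,fx=3.4,fy=3.4,interpolation=cv2.INTER_CUBIC)
o=np.zeros((600,800,3),np.uint8); o[:b.shape[0],:360]=b; o[:c.shape[0],358:358+c.shape[1]]=c[:, :442]
cv2.imwrite("pics/mix.png",o)
E
```

```text
top (array([414. , 240.7,  89.8,  63.4,  85.9]), array([191., 272.]))
top (array([422.8, 107.4,  89. ,  62.3,  89. ]), array([240., 268.]))
top (array([425.1, -25.8,  89.7,  63.4, -80.1]), array([290., 265.]))
top (array([559.9, 389.8,  89.9,  63.5,  73.2]), array([136., 220.]))
scene (array([566.5, 389. ,  90.3,  70.1,  73.2]), array([508., 387.]))
scene (array([421.1, 239.8,  89.9,  71.5,  86.1]), array([457., 313.]))
scene (array([429.6, 107.8,  91. ,  72.1,  89.6]), array([403., 296.]))
scene (array([432.5, -25.6,  90.5,  71.8, -79.7]), array([354., 279.]))
scene (array([-783.5, -428.1,  274.3,   90.9,   22.9]), array([386.,  80.]))
```

View pics/rackt.png

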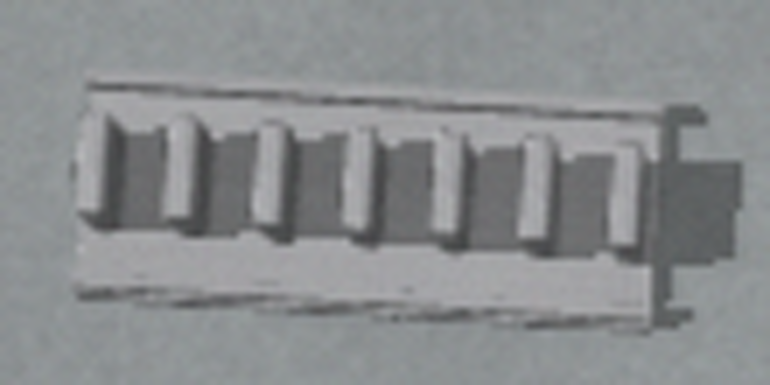

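View pics/mix.png

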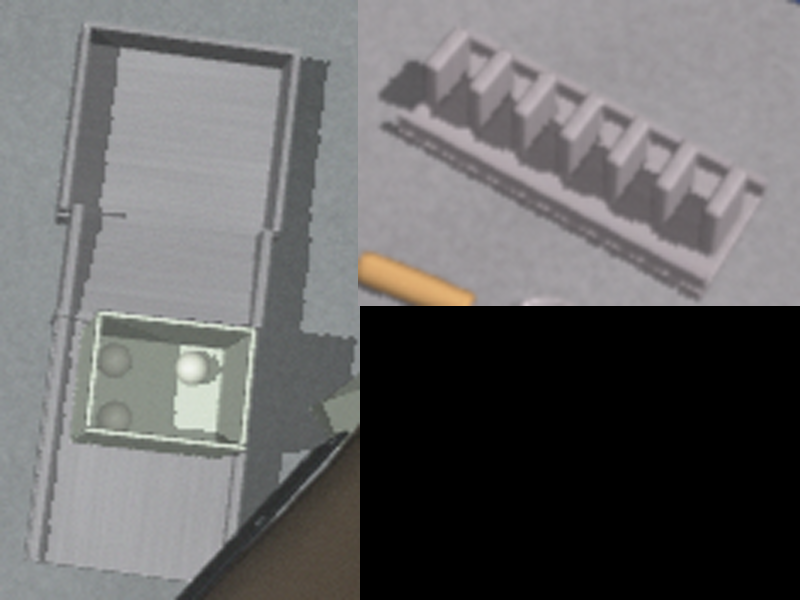

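The crops show the rack divider tops running from (97,165) to (626,195) in the top crop, and from (450,52) to (730,194) in the scene crop. The tub rim corners are near (98,315), (255,330), (245,448), (87,430), and three balls are visible. I'll fit poses from these.

Run:
```python
from h import *
from scipy.optimize import least_squares
T=lambda u,v:((u+.5)/7-.5+205,(v+.5)/7-.5+155)
M=lambda u,v:((u+.5)/3-.5+360,(v+.5)/3-.5+110)
S=lambda u,v:((u-358+.5)/3.4-.5+280,(v+.5)/3.4-.5+310)
pts=[("top",T(97,165),-102),("top",T(626,195),102),("top",T(362,181),0),("scene",S(450,52),102*0-102),("scene",S(730,194),102)]
for sg in(1,):
  # top: left = +y ; scene: first divider (left) ~ right in top => negative order
  def f(q):
    c,s=np.cos(q[2]),np.sin(q[2]); o=[]
    for n,uv,x in pts:
        xx=-x if n=="scene" else x
        X=np.array([q[0]+c*xx,q[1]+s*xx,55])/1000
        o+=list(proj(n,X)[0]-uv)
    return o
  q=least_squares(f,[700,30,-1.5],x_scale=[100,100,1]); print("rack",q.x[:2].round(1),np.degrees(q.x[2]),q.fun.round(1))
for nm,uv,z in[("rimFL",(98,315),186),("rimFR",(255,330),186),("rimNR",(245,448),186),("rimNL",(87,430),186),("trayFL",(85,27),55),("trayFR",(298,52),55),("trayNL",(62,215),55),("trayNR",(278,232),55),("railNL",(30,560),68),("cheekL0",(62,317),74)]:
    print(nm,(ray("top",M(*uv),z/1000)[:2]*1000).round(0))
```

```text
rack [654.6  58.6] -94.86180532677726 [-1.1 -0.9 -0.3 -0.8 -0.8 -1.  -0.1 -1.7 -0.3 -1.6]
rimFL [ 534. -287.]
rimFR [ 518. -414.]
rimNR [ 422. -402.]
rimNL [ 440. -274.]
trayFL [ 811. -301.]
trayFR [ 783. -491.]
trayNL [ 640. -274.]
trayNR [ 620. -465.]
railNL [ 336. -234.]
cheekL0 [ 547. -269.]
```

```bash
cat >> h.py <<'E'
TH=np.radians(60); A=30; H=17
U=np.array([0,0,1.])
RK=np.array([654.6,58.6]); RD=85.1
def frame(z,y): return R.from_matrix(np.c_[np.cross(y,z),y,z])
def pick(cx,cy,an,up=0):
    an=np.radians(an); d=np.array([np.cos(an),np.sin(an),0]); y=np.array([-d[1],d[0],0])
    return np.r_[cx,cy,7]+A*d+(H+up)*U, frame(-(d*np.cos(TH)+U*np.sin(TH)),y)
def place(s,up=0,off=(0,0)):  # s along rack axis towards +y
    an=np.radians(RD); d=np.array([np.cos(an),np.sin(an),0]); y=np.array([-d[1],d[0],0])
    return np.r_[RK+np.array(off),55]+s*d+(A+up)*U-H*d, frame(d*np.sin(TH)-U*np.cos(TH),y)
def show(*wps):
    s=r.get_state(); p=s["tcp_pos"]*1000; R0=R.from_euler("xyz",s["eef_rot"],degrees=True); pr=(p,R0)
    print("now",s["time_s"],p.round(1),"j",s["joints"].round(0),"w",round(s["gripper_width"]*1000,1))
    for w in wps:
        row=np.r_[R0.inv().apply(w[0]-p).round(1),(R0.inv()*w[1]).as_rotvec().round(3)]
        n=max(np.linalg.norm(w[0]-pr[0])/62.5,np.degrees((pr[1].inv()*w[1]).magnitude())/10.7)
        print(row.tolist(),"rows",round(n,1)); pr=w
E
python3 - <<'E'
from h import *
s=r.get_state(); R0=R.from_euler("xyz",s["eef_rot"],degrees=True)
up=(s["tcp_pos"]*1000+[60,40,150],R0)
mid=(np.array([450,-120,400.]),frame(-U,np.array([-1.,0,0])))
show(up,mid,pick(415.5,240.7,85.9,up=120))
E
```

```text
now 0.1 [ 296.9 -605.7  244.7] j [-47.  21.   1.  -0. -70. -17.] w 87.6
[-71.5, 9.7, -150.0, 0.0, 0.0, 0.0] rows 2.7
[-351.2, 369.0, -154.8, 0.001, 0.001, -1.115] rows 7.3
[-494.1, 733.6, 101.7, 0.274, 0.475, -1.018] rows 7.5
```

```bash
python3 -m pendant '[[-71.5,9.7,-150,0,0,0],[-71.5,9.7,-150,0,0,0],[-71.5,9.7,-150,0,0,0],[-351,369,-155,0,0,-1.115],[-351,369,-155,0,0,-1.115],[-351,369,-155,0,0,-1.115],[-351,369,-155,0,0,-1.115],[-351,369,-155,0,0,-1.115],[-351,369,-155,0,0,-1.115],[-351,369,-155,0,0,-1.115],[-351,369,-155,0,0,-1.115],[-494,734,102,0.274,0.475,-1.018],[-494,734,102,0.274,0.475,-1.018],[-494,734,102,0.274,0.475,-1.018],[-494,734,102,0.274,0.475,-1.018],[-494,734,102,0.274,0.475,-1.018],[-494,734,102,0.274,0.475,-1.018],[-494,734,102,0.274,0.475,-1.018],[-494,734,102,0.274,0.475,-1.018],[-494,734,102,0.274,0.475,-1.018]]' 87
python3 - <<'E'
from h import *
for l in lids(): print(l)
show(pick(415.5,240.7,85.9,up=120),pick(415.5,240.7,85.9,up=1))
E
```

```text
time_s: 2.6
tcp_pos: [0.4168, 0.2722, 0.1408]
eef_rot: [179.9, -30.3, -93.9]
contact_force: [-1.1, -0.9, 0.5]
gripper_width: 0.0869
gripper_force: 0.0
(array([414. , 241.1,  89.3,  63.2,  85.6]), array([191., 272.]))
(array([422.8, 107.4,  89. ,  62.1,  89. ]), array([240., 268.]))
(array([425.3, -25.8,  89.8,  63. , -80.2]), array([290., 265.]))
(array([559.9, 389.9,  89.9,  63.4,  72.9]), array([134., 217.]))
now 2.65 [417.  271.  142.1] j [ 64.  23. -21.  11. -74. -74.] w 87.0
[1.2, -0.6, -1.5, -0.0, -0.004, 0.001] rows 0.0
[-58.7, -0.7, 101.3, -0.0, -0.004, 0.001] rows 1.9
```

```bash
python3 -m pendant '[[-20,-0.7,34,0,0,0],[-40,-0.7,68,0,0,0],[-54,-0.7,93,0,0,0],[-58.7,-0.7,101.3,0,0,0],[-58.7,-0.7,101.3,0,0,0]]'; python3 -m pendant '[[0,0,0,0,0,0],[0,0,0,0,0,0],[0,0,0,0,0,0],[0,0,0,0,0,0],[0,0,0,0,0,0],[0,0,0,0,0,0]]' 55 20;  python3 - <<'E'
from h import *
p,q=pick(415.5,240.7,85.9,up=150)
show((p,q),(np.array([560,150,260.]),place(85)[1]),place(85,up=80))
E
```

```text
time_s: 3.28
tcp_pos: [0.4186, 0.2701, 0.0271]
eef_rot: [-179.9, -30.1, -94.2]
contact_force: [-0.7, 0.0, 1.2]
gripper_width: 0.0871
gripper_force: 0.0
time_s: 4.03
tcp_pos: [0.4185, 0.2708, 0.0271]
eef_rot: [-179.9, -30.0, -94.1]
contact_force: [-2.0, 1.6, 5.9]
gripper_width: 0.0636
gripper_force: 20.0
now 4.025 [418.5 270.8  27.1] j [ 64.  32. -27.  13. -60. -77.] w 63.6
[73.8, 0.7, -127.1, -0.001, -0.0, -0.001] rows 2.4
[212.1, -150.0, -146.2, 0.003, -1.571, 0.016] rows 8.4
[178.7, -251.8, -55.6, 0.003, -1.571, 0.016] rows 2.2
```

```bash
python3 -m pendant '[[37,0.7,-64,0,0,0],[73.8,0.7,-127,0,0,0],[73.8,0.7,-127,0,0,0],[212,-150,-146,0.003,-1.571,0.016],[212,-150,-146,0.003,-1.571,0.016],[212,-150,-146,0.003,-1.571,0.016],[212,-150,-146,0.003,-1.571,0.016],[212,-150,-146,0.003,-1.571,0.016],[212,-150,-146,0.003,-1.571,0.016],[212,-150,-146,0.003,-1.571,0.016],[212,-150,-146,0.003,-1.571,0.016],[212,-150,-146,0.003,-1.571,0.016],[179,-252,-55.6,0.003,-1.571,0.016],[179,-252,-55.6,0.003,-1.571,0.016],[179,-252,-55.6,0.003,-1.571,0.016],[179,-252,-55.6,0.003,-1.571,0.016],[179,-252,-55.6,0.003,-1.571,0.016]]';  python3 - <<'E'
from h import *
show(place(85,up=80),place(85,up=12))
t=r.capture("top"); s=r.capture("scene")
a=cv2.resize(t[130:230,195:315],None,fx=3.3,fy=3.3,interpolation=cv2.INTER_CUBIC)
b=cv2.resize(s[270:400,270:420],None,fx=2.6,fy=2.6,interpolation=cv2.INTER_CUBIC)
o=np.zeros((340,800,3),np.uint8); o[:a.shape[0],:a.shape[1]]=a; o[:b.shape[0],400:400+b.shape[1]]=b
cv2.imwrite("pics/c1.png",o[:,:,::-1])
E
```

```text
time_s: 6.15
tcp_pos: [0.6601, 0.1259, 0.1661]
eef_rot: [-179.8, 60.0, -94.8]
contact_force: [-0.4, -0.6, -0.0]
gripper_width: 0.0634
gripper_force: 20.0
now 6.15 [660.1 125.9 166.1] j [ -8.  32.   5. -62. -79.  26.] w 63.4
[0.7, -0.3, 1.0, -0.001, -0.0, 0.001] rows 0.0
[59.6, -0.2, 35.0, -0.001, -0.0, 0.001] rows 1.1
```

View pics/c1.png

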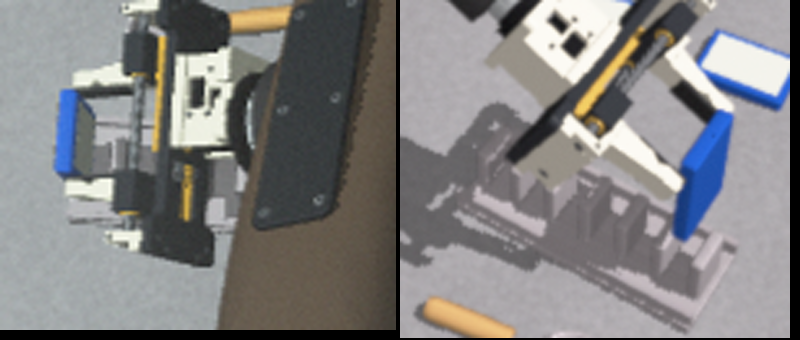

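The lid hangs vertically in the grip above the end slot: blue edge at (68,135) in the top crop, blue face at (703,175) in the scene crop. I'll check the offset numerically before lowering it.

```bash
cat >> h.py <<'E'
def chk(s,H1):
    an=np.radians(RD); d=np.array([np.cos(an),np.sin(an),0]); y=np.array([-d[1],d[0],0])
    p=r.get_state()["tcp_pos"]*1000; c=p+H1*d-A*U
    print("lid rack-x err",((c[:2]-RK)@d[:2]-s).round(1),"y",((c[:2]-RK)@y[:2]).round(1),"z bottom",round(c[2]-45,1))
    for n in("top","scene"):
        im=r.capture(n).astype(int); b=(im[...,2]-im[...,0]>60)&(im[...,2]>110)
        faces=[(1,7*d,y,U,32,45),(0,45*U,y,d,32,7)]
        m=np.zeros((480,640),np.uint8)
        for f,o,e1,e2,l1,l2 in(faces if n=="scene" else faces[1:]):
            X=np.array([c+o+a*l1*e1+bb*l2*e2 for a,bb in((1,1),(1,-1),(-1,-1),(-1,1))])/1000
            cv2.fillPoly(m,[(proj(n,X)*16).round().astype(np.int32)],1,shift=4)
        near=cv2.dilate(m,np.ones((21,21))); b=b&(near>0)
        g=lambda q:np.argwhere(q)[:,::-1].mean(0)
        D=1.0; J=np.array([proj(n,(c+v)/1000)[0]-proj(n,c/1000)[0] for v in(d,y,U)])
        print(n,"blob-pred px",(g(b)-g(m)).round(2),b.sum(),m.sum(),"px per mm d,y,z",J.round(2).tolist())
E
python3 - <<'E'
from h import *
chk(85,20)
E
```

```text
lid rack-x err 2.5 y 0.2 z bottom 91.7
top blob-pred px [0.01 1.32] 142 162 px per mm d,y,z [[-0.39, -0.02], [-0.03, 0.39], [-0.07, -0.08]]
scene blob-pred px [-0.68 -0.47] 708 580 px per mm d,y,z [[0.46, 0.22], [0.23, -0.34], [0.04, -0.32]]
```

```bash
python3 -m pendant '[[15,0,7,0,0,0],[25.2,0,12.3,0,0,0],[25.2,0,12.3,0,0,0],[25.2,0,12.3,0,0,0]]';  python3 - <<'E'
from h import *
chk(85,20)
t=r.capture("top"); s=r.capture("scene")
a=cv2.resize(t[155:205,205:265],None,fx=6.5,fy=6.5,interpolation=cv2.INTER_CUBIC)
b=cv2.resize(s[310:400,330:410],None,fx=5,fy=5,interpolation=cv2.INTER_CUBIC)
o=np.zeros((460,800,3),np.uint8); o[:a.shape[0],:a.shape[1]]=a; o[:b.shape[0],400:400+b.shape[1]]=b
cv2.imwrite("pics/c2.png",o[:,:,::-1])
E
```

```text
time_s: 6.85
tcp_pos: [0.6604, 0.1236, 0.1361]
eef_rot: [179.9, 60.0, -95.0]
contact_force: [-0.0, 0.7, -0.7]
gripper_width: 0.0635
gripper_force: 20.0
lid rack-x err 0.3 y -0.2 z bottom 61.1
top blob-pred px [-0.01  1.3 ] 133 156 px per mm d,y,z [[-0.39, -0.02], [-0.03, 0.38], [-0.06, -0.08]]
scene blob-pred px [-2.5  3. ] 584 557 px per mm d,y,z [[0.45, 0.22], [0.23, -0.34], [0.04, -0.31]]
```

View pics/c2.png

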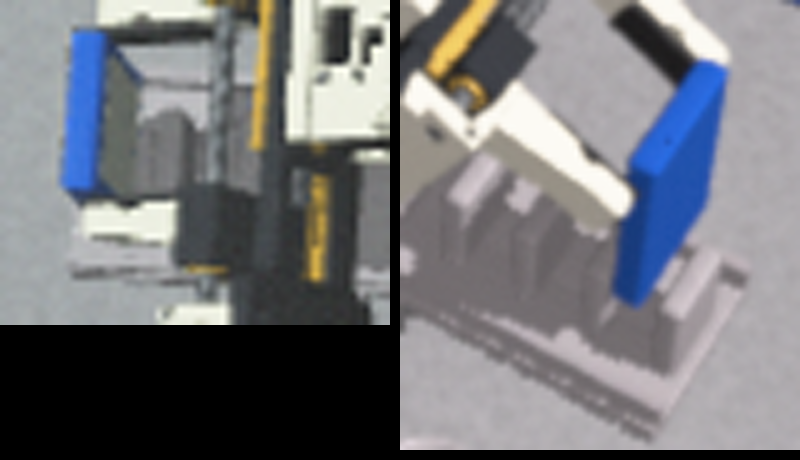

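The lid is centred between the last two dividers: in the scene crop its lower near corner is at (627,301), between divider edges (605,291) and (655,315). Lowering now.

```bash
python3 -m pendant '[[12,0,7,0,0,0],[24,0,14,0,0,0],[35,0,20,0,0,0],[41.5,0,24,0,0,0],[41.5,0,24,0,0,0]]';  python3 - <<'E'
from h import *
chk(85,20)
s=r.capture("scene")
cv2.imwrite("pics/c3.png",cv2.resize(s[300:400,320:420],None,fx=5,fy=5,interpolation=cv2.INTER_CUBIC)[:,:,::-1])
E
```

```text
time_s: 7.68
tcp_pos: [0.66, 0.1237, 0.0875]
eef_rot: [179.8, 60.0, -95.1]
contact_force: [0.4, 0.3, 0.2]
gripper_width: 0.0633
gripper_force: 20.0
lid rack-x err 0.3 y 0.2 z bottom 12.5
top blob-pred px [0.09 1.12] 126 155 px per mm d,y,z [[-0.38, -0.02], [-0.03, 0.37], [-0.06, -0.07]]
scene blob-pred px [-2.75  2.07] 484 533 px per mm d,y,z [[0.43, 0.22], [0.22, -0.34], [0.04, -0.29]]
```

View pics/c3.png

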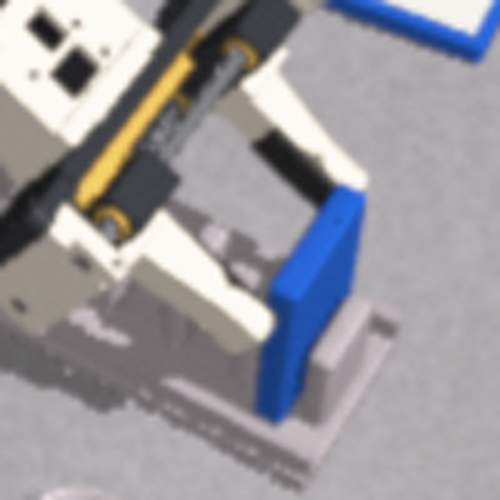

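The lid sits in its slot just above the base, with no contact force. I'll lower it a little more, release it and move to the next lid.

```bash
python3 -m pendant '[[1.7,0,1,0,0,0],[1.7,0,1,0,0,0]]'; python3 -m pendant '[[0,0,0,0,0,0],[0,0,0,0,0,0],[0,0,0,0,0,0],[0,0,0,0,0,0],[0,0,-50,0,0,0],[-50,0,-120,0,0,0],[-50,0,-120,0,0,0]]' 87;  python3 - <<'E'
from h import *
for l in lids(): print(l)
p,q=pick(424.3,107.4,89,up=120)
show((p+[50,-40,40],q),(p,q),pick(424.3,107.4,89,up=-1))
E
```

```text
time_s: 8.07
tcp_pos: [0.6603, 0.1237, 0.0868]
eef_rot: [-180.0, 60.0, -94.9]
contact_force: [0.3, -0.5, -0.3]
gripper_width: 0.0634
gripper_force: 20.0
time_s: 8.95
tcp_pos: [0.6546, 0.0431, 0.1934]
eef_rot: [-179.5, 59.9, -94.6]
contact_force: [-0.0, 0.9, -0.5]
gripper_width: 0.0871
gripper_force: 0.0
(array([559.8, 389.4,  90.9,  63.6,  73. ]), array([136., 220.]))
now 9.0 [654.9  42.5 195.2] j [-15.  32.   8. -59. -86.  25.] w 86.8
[-11.0, 184.3, 38.6, -0.027, 1.567, -0.073] rows 8.4
[5.5, 237.8, 89.2, -0.027, 1.567, -0.073] rows 1.2
[110.1, 238.7, 150.0, -0.027, 1.567, -0.073] rows 1.9
```

```bash
python3 -m pendant '[[-11,184,39,-0.027,1.567,-0.073],[-11,184,39,-0.027,1.567,-0.073],[-11,184,39,-0.027,1.567,-0.073],[-11,184,39,-0.027,1.567,-0.073],[-11,184,39,-0.027,1.567,-0.073],[-11,184,39,-0.027,1.567,-0.073],[-11,184,39,-0.027,1.567,-0.073],[-11,184,39,-0.027,1.567,-0.073],[-11,184,39,-0.027,1.567,-0.073],[5.5,238,89,-0.027,1.567,-0.073],[5.5,238,89,-0.027,1.567,-0.073],[5.5,238,89,-0.027,1.567,-0.073]]';  python3 - <<'E'
from h import *
for l in lids(): print(l)
for l in lids("scene"): print("s",l)
show(pick(424.3,107.4,89,up=120),pick(424.3,107.4,89,up=-1))
E
```

```text
time_s: 10.5
tcp_pos: [0.4224, 0.1401, 0.1404]
eef_rot: [179.5, -29.9, -90.6]
contact_force: [-0.0, -0.3, -0.3]
gripper_width: 0.0871
gripper_force: 0.0
(array([422.9, 108.7,  86.3,  62.3,  89. ]), array([240., 268.]))
(array([425.2, -26.3,  88.8,  62.8, -79.8]), array([290., 265.]))
(array([559.8, 389.8,  90.1,  63.3,  72.9]), array([136., 220.]))
s (array([566.5, 388.9,  90.6,  70.2,  73.2]), array([508., 386.]))
s (array([628.9, 131.5, 128.2,  30.4,   1.2]), array([381., 361.]))
s (array([429.8, 108.2,  89.6,  71.8, -90. ]), array([404., 297.]))
s (array([433.2, -25.5,  90.5,  73.2, -79.7]), array([352., 279.]))
s (array([-817.8, -356.8,  343.9,  256.1,   19.2]), array([404.,  80.]))
now 10.6 [423.2 139.7 141.1] j [ 57.  16. -35.  17. -66. -68.] w 87.1
[3.5, -1.6, -1.4, 0.005, 0.003, 0.004] rows 0.1
[-56.7, -2.4, 103.6, 0.005, 0.003, 0.004] rows 1.9
```

```bash
python3 -m pendant '[[-20,-2,34,0,0,0],[-40,-2,68,0,0,0],[-53,-2,94,0,0,0],[-56,-2,102,0,0,0],[-56,-2,102,0,0,0]]'; python3 -m pendant '[[0,0,0,0,0,0],[0,0,0,0,0,0],[0,0,0,0,0,0],[0,0,0,0,0,0],[0,0,0,0,0,0]]' 55 20;  python3 - <<'E'
from h import *
p,q=pick(424.3,107.4,89,up=150)
show((p,q),(np.array([520,40,260.]),place(51)[1]),place(51,up=100))
E
```

```text
time_s: 11.22
tcp_pos: [0.4244, 0.1371, 0.0247]
eef_rot: [179.6, -29.8, -90.8]
contact_force: [-0.4, -0.1, -0.3]
gripper_width: 0.0868
gripper_force: 0.0
time_s: 11.85
tcp_pos: [0.4243, 0.1379, 0.0249]
eef_rot: [179.6, -29.8, -90.7]
contact_force: [-0.6, 2.0, 6.4]
gripper_width: 0.0639
gripper_force: 20.0
now 11.85 [424.3 137.9  24.9] j [ 56.  26. -42.  20. -50. -74.] w 63.9
[74.6, 0.3, -129.1, 0.004, 0.003, 0.004] rows 2.4
[200.8, -95.9, -156.6, 0.026, -1.567, 0.073] rows 8.4
[116.5, -233.0, -119.4, 0.026, -1.567, 0.073] rows 2.6
```

```bash
python3 -m pendant '[[37,0.3,-64,0,0,0],[74.6,0.3,-129,0,0,0],[74.6,0.3,-129,0,0,0],[201,-96,-157,0.026,-1.567,0.073],[201,-96,-157,0.026,-1.567,0.073],[201,-96,-157,0.026,-1.567,0.073],[201,-96,-157,0.026,-1.567,0.073],[201,-96,-157,0.026,-1.567,0.073],[201,-96,-157,0.026,-1.567,0.073],[201,-96,-157,0.026,-1.567,0.073],[201,-96,-157,0.026,-1.567,0.073],[201,-96,-157,0.026,-1.567,0.073],[116.5,-233,-119.4,0.026,-1.567,0.073],[116.5,-233,-119.4,0.026,-1.567,0.073],[116.5,-233,-119.4,0.026,-1.567,0.073],[116.5,-233,-119.4,0.026,-1.567,0.073],[116.5,-233,-119.4,0.026,-1.567,0.073]]';  python3 - <<'E'
from h import *
chk(51,18)
show(place(51,up=100),place(51,up=1.5,off=(-.08,-1)))
s=r.capture("scene")
cv2.imwrite("pics/c4.png",cv2.resize(s[290:400,300:420],None,fx=5,fy=5,interpolation=cv2.INTER_CUBIC)[:,:,::-1])
E
```

```text
time_s: 13.98
tcp_pos: [0.6568, 0.0919, 0.1839]
eef_rot: [179.8, 60.0, -95.1]
contact_force: [-0.6, -0.3, 0.1]
gripper_width: 0.064
gripper_force: 20.0
lid rack-x err 0.4 y 0.7 z bottom 108.9
top blob-pred px [-3.36  4.43] 267 186 px per mm d,y,z [[-0.4, -0.02], [-0.03, 0.39], [-0.06, -0.08]]
scene blob-pred px [-1.26  5.41] 711 620 px per mm d,y,z [[0.45, 0.22], [0.24, -0.33], [0.03, -0.33]]
now 14.075 [656.9  91.5 185. ] j [-11.  31.   6. -60. -82.  25.] w 63.7
[-0.5, -0.5, 0.9, -0.001, -0.001, -0.001] rows 0.0
[85.3, -0.6, 49.4, -0.001, -0.001, -0.001] rows 1.6
```

View pics/c4.png

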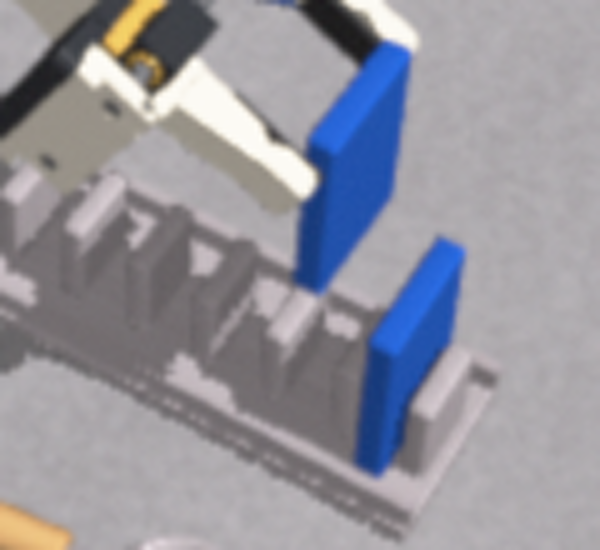

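Lid one stands upright in its slot, bottom at (375,470). Lid two hangs at (312,285), which lines up with the next slot, so I'm lowering it.

```bash
python3 -m pendant '[[20,0,11,0,0,0],[40,0,23,0,0,0],[55,0,31.5,0,0,0],[68,0,39,0,0,0],[78,0,45,0,0,0],[84.5,-0.3,49,0,0,0],[84.5,-0.3,49,0,0,0],[84.5,-0.3,49,0,0,0]]';python3 -m pendant '[[0,0,0,0,0,0],[0,0,0,0,0,0],[0,0,0,0,0,0],[0,0,0,0,0,0],[0,0,-50,0,0,0],[-50,0,-120,0,0,0],[-50,0,-120,0,0,0]]' 87;  python3 - <<'E'
from h import *
p,q=pick(426.7,-25.9,99.9,up=120)
show((p+[60,-30,40],q),(p,q))
E
```

```text
time_s: 15.12
tcp_pos: [0.6577, 0.092, 0.0868]
eef_rot: [179.9, 60.0, -95.0]
contact_force: [-0.0, -0.0, -0.5]
gripper_width: 0.0637
gripper_force: 20.0
time_s: 16.0
tcp_pos: [0.6519, 0.0114, 0.1934]
eef_rot: [-179.6, 59.9, -94.6]
contact_force: [-0.2, 0.6, -0.0]
gripper_width: 0.0868
gripper_force: 0.0
now 16.0 [651.9  11.4 193.4] j [-17.  32.   9. -58. -88.  26.] w 86.8
[33.9, 166.4, -41.0, -0.078, 1.559, -0.278] rows 8.5
[55.9, 229.0, 0.2, -0.078, 1.559, -0.278] rows 1.2
```

```bash
python3 -m pendant '[[34,166,-41,-0.078,1.559,-0.278],[34,166,-41,-0.078,1.559,-0.278],[34,166,-41,-0.078,1.559,-0.278],[34,166,-41,-0.078,1.559,-0.278],[34,166,-41,-0.078,1.559,-0.278],[34,166,-41,-0.078,1.559,-0.278],[34,166,-41,-0.078,1.559,-0.278],[34,166,-41,-0.078,1.559,-0.278],[34,166,-41,-0.078,1.559,-0.278],[56,229,0,-0.078,1.559,-0.278],[56,229,0,-0.078,1.559,-0.278],[56,229,0,-0.078,1.559,-0.278]]';  python3 - <<'E'
from h import *
for l in lids(): print(l)
for l in lids("scene"): print("s",l)
show(pick(426.7,-25.9,99.9,up=120),pick(426.7,-25.9,99.9,up=1))
E
```

```text
time_s: 17.5
tcp_pos: [0.4199, 0.0058, 0.1417]
eef_rot: [179.7, -29.9, -79.8]
contact_force: [-0.3, 0.6, -0.3]
gripper_width: 0.087
gripper_force: 0.0
(array([425.2, -25.4,  89.4,  63. , -80.2]), array([290., 265.]))
(array([559.9, 389.7,  90.3,  63.5,  72.9]), array([136., 220.]))
s (array([566.5, 389. ,  90.3,  70.1,  73.2]), array([508., 387.]))
s (array([627.1, 112.1, 132.6,  69.2,   1.2]), array([374., 357.]))
s (array([432.8, -25. ,  89.5,  72.6, -79.7]), array([354., 279.]))
s (array([-816.9, -351.4,  341.2,  257.6,   21. ]), array([404.,  80.]))
now 17.6 [421.1   5.8 142.3] j [ 48.   7. -51.  28. -55. -59.] w 87.2
[2.8, -0.1, -0.4, 0.002, 0.003, 0.003] rows 0.0
[-56.4, -0.4, 102.8, 0.002, 0.003, 0.003] rows 1.9
```

Joint 3 is at -51° while hovering and its range ends at -58°, so a leaned pick here is too close in. I'll shift this lid outward with a vertical grasp first.

Run:
```python
from h import *
def vert(cx,cy,an,z):
    an=np.radians(an); return np.array([cx,cy,z]),frame(-U,np.array([-np.sin(an),np.cos(an),0]))
show(vert(426.7,-25.9,99.9,120))
```

```text
now 17.6 [421.1   5.8 142.3] j [ 48.   7. -51.  28. -55. -59.] w 87.2
[16.9, -0.1, 35.3, 0.002, -0.521, 0.003] rows 2.8
```

```bash
python3 -m pendant '[[17,0,35,0,-0.521,0],[17,0,35,0,-0.521,0],[17,0,35,0,-0.521,0],[17,0,35,0,-0.521,0],[17,0,35,0,-0.521,0]]';  python3 - <<'E'
from h import *
def vert(cx,cy,an,z):
    an=np.radians(an); return np.array([cx,cy,z]),frame(-U,np.array([-np.sin(an),np.cos(an),0]))
show(vert(426.7,-25.9,99.9,23),vert(500,100,90,40),vert(500,100,90,23))
E
```

```text
time_s: 18.23
tcp_pos: [0.4263, -0.0276, 0.1202]
eef_rot: [179.8, -0.1, -80.2]
contact_force: [-1.0, -0.9, 0.0]
gripper_width: 0.087
gripper_force: 0.0
now 18.225 [426.3 -27.6 120.2] j [ 23.   4. -39.   0. -47. -13.] w 87.0
[-1.8, -1.0, 97.2, 0.003, -0.002, -0.002] rows 1.6
[-113.3, -94.6, 79.7, 0.003, -0.002, 0.171] rows 2.3
[-113.4, -94.6, 96.7, 0.003, -0.002, 0.171] rows 0.3
```

```bash
python3 -m pendant '[[-2,-1,40,0,0,0],[-2,-1,75,0,0,0],[-2,-1,97,0,0,0],[-2,-1,97,0,0,0]]'; python3 -m pendant '[[0,0,0,0,0,0],[0,0,0,0,0,0],[0,0,0,0,0,0],[0,0,0,0,0,0],[0,0,0,0,0,0]]' 55 20; python3 -m pendant '[[0,0,-17,0,0,0],[-55,-47,-17,0,0,0.09],[-111,-94,-17,0,0,0.171],[-111,-94,-17,0,0,0.171],[-111,-94,-17,0,0,0.171],[-111,-94,-17,0,0,0.171],[-111,-94,-2,0,0,0.171],[-111,-94,-1,0,0,0.171]]';python3 -m pendant '[[0,0,0,0,0,0],[0,0,0,0,0,0],[0,0,0,0,0,0],[0,0,0,0,0,0],[0,0,-50,0,0,0],[0,0,-97,0,0,0],[0,0,-97,0,0,0]]' 87
python3 - <<'E'
from h import *
for l in lids(): print(l)
for l in lids("scene"): print("s",l)
print(r.get_state()["joints"].round(0))
E
```

```text
time_s: 18.73
tcp_pos: [0.4249, -0.0242, 0.0217]
eef_rot: [179.5, -0.1, -79.9]
contact_force: [-0.4, -0.7, 0.2]
gripper_width: 0.0871
gripper_force: 0.0
time_s: 19.35
tcp_pos: [0.4265, -0.0242, 0.0236]
eef_rot: [179.9, -0.0, -80.0]
contact_force: [-2.1, 3.7, 7.6]
gripper_width: 0.0635
gripper_force: 20.0
time_s: 20.35
tcp_pos: [0.4992, 0.1005, 0.023]
eef_rot: [179.8, -0.1, -89.9]
contact_force: [-1.6, -0.0, 11.4]
gripper_width: 0.0636
gripper_force: 20.0
time_s: 21.22
tcp_pos: [0.5019, 0.1025, 0.1242]
eef_rot: [-179.8, 0.1, -89.8]
contact_force: [0.3, 0.0, 0.3]
gripper_width: 0.0872
gripper_force: 0.0
(array([559.9, 389.6,  90.4,  63.5,  73.2]), array([135., 220.]))
s (array([566.5, 389. ,  90.3,  70.2,  73.2]), array([508., 387.]))
s (array([627.1, 112.1, 132.6,  69.2,   1.2]), array([374., 357.]))
s (array([503.5,  98.4,  91.1,  71.2, -90. ]), array([389., 316.]))
s (array([-824.6, -359.1,  329.4,  256.1,   19.2]), array([404.,  80.]))
[ 34.  12. -29.  -0. -49. -33.]
```

Run:
```python
from h import *
show(pick(499,98.8,90,up=110),pick(499,98.8,90,up=60),pick(499,98.8,90,up=1))
```

```text
now 21.325 [499.7 101.5 120.9] j [ 34.  12. -29.  -0. -49. -33.] w 87.0
[-27.4, 0.7, -13.1, 0.002, 0.524, 0.003] rows 2.8
[-27.3, 0.5, 36.9, 0.002, 0.524, 0.003] rows 0.8
[-27.3, 0.4, 95.9, 0.002, 0.524, 0.003] rows 0.9
```

```bash
python3 -m pendant '[[-27.4,0.5,-13,0,0.524,0],[-27.4,0.5,-13,0,0.524,0],[-27.4,0.5,-13,0,0.524,0],[-27.4,0.5,-13,0,0.524,0],[-27.4,0.5,37,0,0.524,0],[-27.4,0.5,70,0,0.524,0],[-27.4,0.5,90,0,0.524,0],[-27.4,0.5,96,0,0.524,0],[-27.4,0.5,96,0,0.524,0]]'; python3 -m pendant '[[0,0,0,0,0,0],[0,0,0,0,0,0],[0,0,0,0,0,0],[0,0,0,0,0,0],[0,0,0,0,0,0]]' 55 20;  python3 - <<'E'
from h import *
p,q=pick(499,98.8,90,up=150)
show((p,q),(np.array([560,20,270.]),place(17)[1]),place(17,up=100))
E
```

```text
time_s: 22.45
tcp_pos: [0.4987, 0.1282, 0.0244]
eef_rot: [179.7, -30.1, -89.7]
contact_force: [0.1, 0.7, 1.2]
gripper_width: 0.0871
gripper_force: 0.0
time_s: 23.08
tcp_pos: [0.499, 0.1289, 0.0249]
eef_rot: [179.8, -30.1, -89.7]
contact_force: [-1.0, 1.5, 4.8]
gripper_width: 0.0634
gripper_force: 20.0
now 23.075 [499.  128.9  24.9] j [ 49.  29. -36.  25. -51. -69.] w 63.4
[74.8, 0.5, -129.0, 0.001, -0.001, 0.004] rows 2.4
[217.3, -59.9, -157.7, 0.029, -1.571, 0.094] rows 8.4
[141.7, -154.9, -103.6, 0.029, -1.571, 0.094] rows 2.1
```

```bash
python3 -m pendant '[[37,0.3,-64,0,0,0],[74.6,0.3,-129,0,0,0],[74.6,0.3,-129,0,0,0],[217,-60,-158,0.029,-1.571,0.094],[217,-60,-158,0.029,-1.571,0.094],[217,-60,-158,0.029,-1.571,0.094],[217,-60,-158,0.029,-1.571,0.094],[217,-60,-158,0.029,-1.571,0.094],[217,-60,-158,0.029,-1.571,0.094],[217,-60,-158,0.029,-1.571,0.094],[217,-60,-158,0.029,-1.571,0.094],[217,-60,-158,0.029,-1.571,0.094],[142,-155,-104,0.029,-1.571,0.094],[142,-155,-104,0.029,-1.571,0.094],[142,-155,-104,0.029,-1.571,0.094],[142,-155,-104,0.029,-1.571,0.094],[142,-155,-104,0.029,-1.571,0.094]]';  python3 - <<'E'
from h import *
chk(17,18)
show(place(17,up=1.5,off=(-.08,-1)))
s=r.capture("scene")
cv2.imwrite("pics/c5.png",cv2.resize(s[290:400,280:420],None,fx=5,fy=5,interpolation=cv2.INTER_CUBIC)[:,:,::-1])
E
```

```text
time_s: 25.2
tcp_pos: [0.6544, 0.0578, 0.1863]
eef_rot: [-179.8, 60.0, -94.8]
contact_force: [-0.2, -0.8, -0.8]
gripper_width: 0.0637
gripper_force: 20.0
lid rack-x err 0.2 y 0.2 z bottom 111.3
top blob-pred px [-3.7   4.64] 275 189 px per mm d,y,z [[-0.4, -0.02], [-0.03, 0.39], [-0.05, -0.08]]
scene blob-pred px [-0.88  5.14] 743 659 px per mm d,y,z [[0.44, 0.21], [0.25, -0.32], [0.02, -0.33]]
now 25.3 [654.5  57.7 186.7] j [-14.  32.   7. -59. -85.  26.] w 63.7
[86.8, 0.2, 50.1, -0.002, -0.001, 0.002] rows 1.6
```

View pics/c5.png

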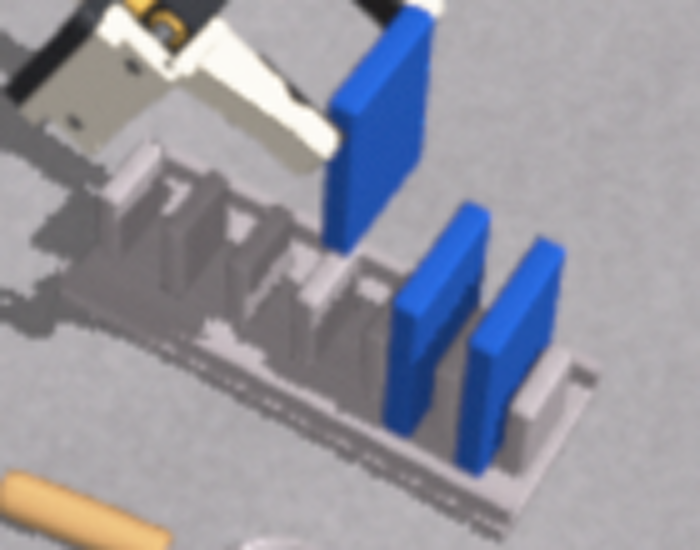

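Lids one and two stand upright, bottoms at (470,470) and (400,432). Lid three hangs at (340,245) over its slot. I'll lower and release it.

```bash
python3 -m pendant '[[20,0,11,0,0,0],[40,0,23,0,0,0],[55,0,31.5,0,0,0],[68,0,39,0,0,0],[78,0,45,0,0,0],[86,0,50,0,0,0],[86,0,50,0,0,0],[86,0,50,0,0,0]]';python3 -m pendant '[[0,0,0,0,0,0],[0,0,0,0,0,0],[0,0,0,0,0,0],[0,0,0,0,0,0],[0,0,-50,0,0,0],[-50,0,-120,0,0,0],[-50,0,-120,0,0,0]]' 87;  python3 - <<'E'
from h import *
for l in lids(): print(l)
p,q=pick(561,389.7,73.2,up=120)
m=(np.array([560,200,280.]),q)
show(m,(p,q))
E
```

```text
time_s: 26.35
tcp_pos: [0.6548, 0.0586, 0.0857]
eef_rot: [-180.0, 60.0, -94.9]
contact_force: [-0.8, 1.0, 0.3]
gripper_width: 0.0638
gripper_force: 20.0
time_s: 27.22
tcp_pos: [0.6488, -0.0222, 0.1922]
eef_rot: [-179.5, 59.9, -94.5]
contact_force: [0.6, 0.1, -0.1]
gripper_width: 0.0871
gripper_force: 0.0
(array([559.8, 389.6,  90.5,  63.7,  73.1]), array([136., 220.]))
now 27.275 [649.2 -22.8 194. ] j [-20.  33.  11. -57. -90.  27.] w 87.0
[-182.6, 107.6, 141.6, 0.052, 1.562, 0.223] rows 8.5
[-174.9, 117.7, 398.8, 0.052, 1.562, 0.223] rows 4.1
```

```bash
python3 -m pendant '[[-52,0,-30,0,0,0],[-182.6,107.6,141.6,0.052,1.562,0.223],[-182.6,107.6,141.6,0.052,1.562,0.223],[-182.6,107.6,141.6,0.052,1.562,0.223],[-182.6,107.6,141.6,0.052,1.562,0.223],[-182.6,107.6,141.6,0.052,1.562,0.223],[-182.6,107.6,141.6,0.052,1.562,0.223],[-182.6,107.6,141.6,0.052,1.562,0.223],[-182.6,107.6,141.6,0.052,1.562,0.223],[-182.6,107.6,141.6,0.052,1.562,0.223],[-175,117.7,399,0.052,1.562,0.223],[-175,117.7,399,0.052,1.562,0.223],[-175,117.7,399,0.052,1.562,0.223],[-175,117.7,399,0.052,1.562,0.223],[-175,117.7,399,0.052,1.562,0.223],[-175,117.7,399,0.052,1.562,0.223]]';  python3 - <<'E'
from h import *
for l in lids(): print(l)
for l in lids("scene"): print("s",l)
show(pick(561,389.7,73.2,up=60),pick(561,389.7,73.2,up=1))
E
```

```text
time_s: 29.28
tcp_pos: [0.567, 0.4217, 0.1394]
eef_rot: [179.4, -30.0, -106.4]
contact_force: [0.0, -0.1, 0.6]
gripper_width: 0.0873
gripper_force: 0.0
(array([560.1, 390. ,  89.4,  63.2,  73.2]), array([135., 220.]))
s (array([566.8, 389.2,  89.7,  69.7,  73.3]), array([508., 386.]))
s (array([625.9,  96.4, 127.8, 110.2,  -3.6]), array([367., 354.]))
s (array([-817.8, -356.8,  343.9,  256.1,   19.2]), array([404.,  80.]))
now 29.375 [567.8 420.9 141.8] j [ 56.  43.  16.   8. -92. -75.] w 87.3
[-27.1, -2.9, 51.0, 0.005, 0.002, 0.005] rows 0.9
[-56.5, -3.3, 102.2, 0.005, 0.002, 0.005] rows 0.9
```

```bash
python3 -m pendant '[[-27,-3,51,0,0,0],[-42,-3,78,0,0,0],[-53,-3,97,0,0,0],[-56,-3,102,0,0,0],[-56,-3,102,0,0,0]]'; python3 -m pendant '[[0,0,0,0,0,0],[0,0,0,0,0,0],[0,0,0,0,0,0],[0,0,0,0,0,0],[0,0,0,0,0,0]]' 55 20;  python3 - <<'E'
from h import *
p,q=pick(561,389.7,73.2,up=150)
show((p,q),(np.array([570,200,290.]),place(-17)[1]),place(-17,up=160),place(-17,up=100))
E
```

```text
time_s: 30.0
tcp_pos: [0.5696, 0.4189, 0.0256]
eef_rot: [179.6, -29.8, -106.5]
contact_force: [0.3, 0.5, 1.7]
gripper_width: 0.0869
gripper_force: 0.0
time_s: 30.62
tcp_pos: [0.5692, 0.419, 0.0251]
eef_rot: [179.5, -29.9, -106.5]
contact_force: [-0.9, 1.1, 4.6]
gripper_width: 0.0633
gripper_force: 20.0
now 30.625 [569.2 419.   25.1] j [ 56.  49.  11.   8. -82. -76.] w 63.3
[74.5, 0.4, -128.9, 0.005, 0.002, 0.005] rows 2.4
[313.8, -61.8, -125.7, -0.052, -1.562, -0.223] rows 8.5
[417.1, -190.7, -15.5, -0.052, -1.562, -0.223] rows 3.2
[387.2, -191.1, 36.5, -0.052, -1.562, -0.223] rows 1.0
```

```bash
python3 -m pendant '[[37,0.4,-64,0,0,0],[74.5,0.4,-129,0,0,0],[74.5,0.4,-129,0,0,0],[314,-62,-126,-0.052,-1.562,-0.223],[314,-62,-126,-0.052,-1.562,-0.223],[314,-62,-126,-0.052,-1.562,-0.223],[314,-62,-126,-0.052,-1.562,-0.223],[314,-62,-126,-0.052,-1.562,-0.223],[314,-62,-126,-0.052,-1.562,-0.223],[314,-62,-126,-0.052,-1.562,-0.223],[314,-62,-126,-0.052,-1.562,-0.223],[314,-62,-126,-0.052,-1.562,-0.223],[417,-191,-15.5,-0.052,-1.562,-0.223],[417,-191,-15.5,-0.052,-1.562,-0.223],[417,-191,-15.5,-0.052,-1.562,-0.223],[417,-191,-15.5,-0.052,-1.562,-0.223],[387,-191,36.5,-0.052,-1.562,-0.223],[387,-191,36.5,-0.052,-1.562,-0.223],[387,-191,36.5,-0.052,-1.562,-0.223]]';  python3 - <<'E'
from h import *
chk(-17,18)
show(place(-17,up=1.5,off=(-.08,-1)))
s=r.capture("scene")
cv2.imwrite("pics/c6.png",cv2.resize(s[285:400,260:420],None,fx=5,fy=5,interpolation=cv2.INTER_CUBIC)[:,:,::-1])
E
```

```text
time_s: 33.0
tcp_pos: [0.6516, 0.0251, 0.1858]
eef_rot: [-180.0, 60.0, -94.8]
contact_force: [-0.6, -0.0, 0.3]
gripper_width: 0.0637
gripper_force: 20.0
lid rack-x err 1.3 y 0.1 z bottom 110.8
top blob-pred px [-4.42  4.18] 272 175 px per mm d,y,z [[-0.4, -0.02], [-0.03, 0.39], [-0.04, -0.08]]
scene blob-pred px [-0.83  4.55] 764 677 px per mm d,y,z [[0.42, 0.2], [0.25, -0.31], [0.01, -0.33]]
now 33.1 [652.1  24.9 187.1] j [-16.  33.   8. -58. -87.  27.] w 63.8
[87.7, 0.7, 49.3, -0.001, -0.001, 0.003] rows 1.6
```

View pics/c6.png

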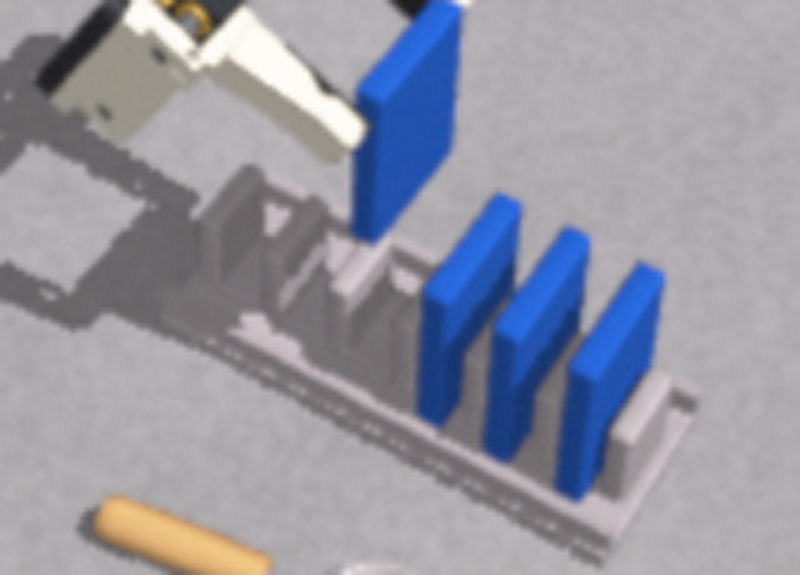

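Three lids stand in their slots, bottoms at (572,497), (502,458), (435,420). The fourth hangs over its slot at (370,240). I'll lower it, release it and clear away towards the stand.

```bash
python3 -m pendant '[[20,0,11,0,0,0],[40,0,23,0,0,0],[55,0,31,0,0,0],[68,0.5,38,0,0,0],[78,0.5,44,0,0,0],[87,0.5,49.5,0,0,0],[87,0.5,49.5,0,0,0],[87,0.5,49.5,0,0,0]]';python3 -m pendant '[[0,0,0,0,0,0],[0,0,0,0,0,0],[0,0,0,0,0,0],[0,0,0,0,0,0],[0,0,-50,0,0,0],[-50,0,-120,0,0,0],[-180,0,-170,0,0,0],[-180,0,-170,0,0,0],[-180,0,-170,0,0,0]]' 87;  python3 - <<'E'
from h import *
for n in("top","scene"):
    im=r.capture(n); cv2.imwrite(f"pics/{n}7.png",im[:,:,::-1])
# push pose: stand yaw -9.1, tub near wall middle (431,-338); tool down, tool y across the stand
a=np.radians(-9.1); X=np.array([np.cos(a),np.sin(a),0]); Y=np.array([-X[1],X[0],0])
q=frame(-U,-X)  # closing along stand x
q2=frame(-U,Y)
w=np.array([431,-338,0.])-60*X+[0,0,330]
print(w); show((w,q),(w,q2))
E
```

```text
time_s: 34.15
tcp_pos: [0.6512, 0.0241, 0.0846]
eef_rot: [-179.9, 60.0, -94.8]
contact_force: [1.4, 0.9, 2.1]
gripper_width: 0.0634
gripper_force: 20.0
time_s: 35.28
tcp_pos: [0.6462, -0.033, 0.3294]
eef_rot: [-179.5, 59.9, -94.4]
contact_force: [0.9, -0.0, -0.7]
gripper_width: 0.0868
gripper_force: 0.0
[ 371.75517159 -328.51051596  330.        ]
now 35.375 [646.7 -33.2 330.8] j [-21.  26.  18. -58. -99.  16.] w 86.9
[158.5, 248.8, -275.3, 0.031, 1.044, 0.071] rows 6.5
[158.5, 248.8, -275.3, 0.845, 0.797, 1.483] rows 8.4
```

View pics/scene7.png

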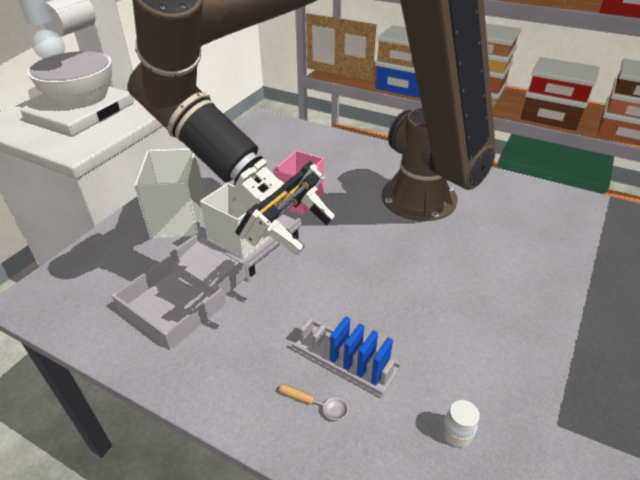

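All four lids stand in the rack, at (340,340) to (383,362). Next I'll move the closed gripper behind the tub.

```bash
python3 -m pendant '[[158.5,249,-275,0.845,0.797,1.483],[158.5,249,-275,0.845,0.797,1.483],[158.5,249,-275,0.845,0.797,1.483],[158.5,249,-275,0.845,0.797,1.483],[158.5,249,-275,0.845,0.797,1.483],[158.5,249,-275,0.845,0.797,1.483],[158.5,249,-275,0.845,0.797,1.483],[158.5,249,-275,0.845,0.797,1.483],[158.5,249,-275,0.845,0.797,1.483],[158.5,249,-275,0.845,0.797,1.483],[158.5,249,-275,0.845,0.797,1.483],[158.5,249,-275,0.845,0.797,1.483]]' 0 20;  python3 - <<'E'
from h import *
show()
o=[]
t=r.capture("top"); s=r.capture("scene")
a=cv2.resize(t[105:315,345:495],None,fx=2.8,fy=2.8,interpolation=cv2.INTER_CUBIC)
b=cv2.resize(s[90:310,120:350],None,fx=1.65,fy=1.65,interpolation=cv2.INTER_CUBIC)
o=np.zeros((600,800,3),np.uint8); o[:a.shape[0],:a.shape[1]]=a; o[:b.shape[0],420:420+b.shape[1]]=b
cv2.imwrite("pics/c8.png",o[:,:,::-1])
E
```

```text
time_s: 36.88
tcp_pos: [0.3708, -0.3274, 0.3251]
eef_rot: [179.8, -0.5, 171.1]
contact_force: [-0.1, 0.3, 0.0]
gripper_width: 0.0005
gripper_force: 0.0
now 36.875 [ 370.8 -327.4  325.1] j [-19.   1. -13.  -0. -76. -80.] w 0.5
```

View pics/c8.png

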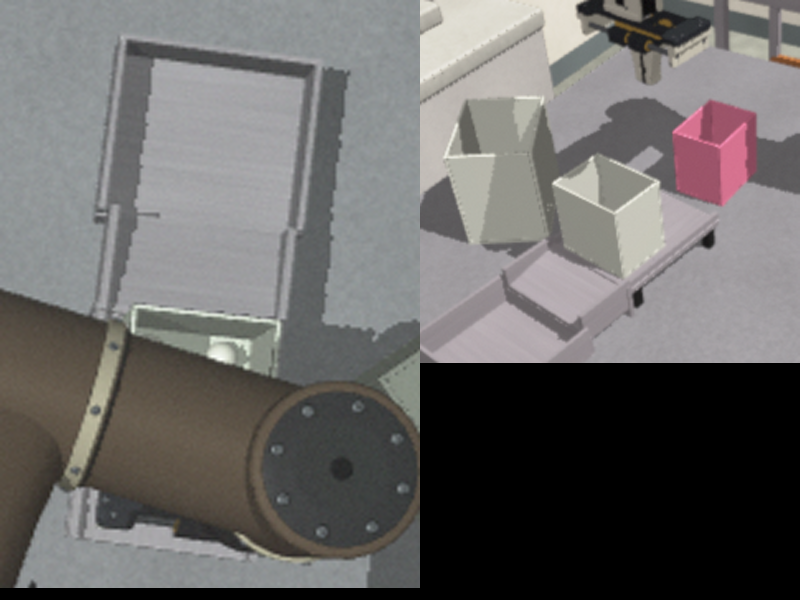

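The tub has not moved: its far rim is still at (392,215)–(445,220) full-image, and the gripper is behind it. I'll lower and push along the stand (tool -x).

```bash
python3 -m pendant '[[0,0,50,0,0,0],[0,0,100,0,0,0],[0,0,140,0,0,0],[0,0,140,0,0,0],[-15,0,140,0,0,0],[-30,0,140,0,0,0],[-38,0,140,0,0,0],[-44,0,140,0,0,0],[-50,0,140,0,0,0],[-55,0,140,0,0,0],[-60,0,140,0,0,0],[-65,0,140,0,0,0],[-70,0,140,0,0,0],[-75,0,140,0,0,0],[-80,0,140,0,0,0],[-85,0,140,0,0,0],[-90,0,140,0,0,0],[-95,0,140,0,0,0]]';  python3 - <<'E'
from h import *
show()
t=r.capture("top"); s=r.capture("scene")
a=cv2.resize(t[105:315,345:495],None,fx=2.4,fy=2.4,interpolation=cv2.INTER_CUBIC)
b=cv2.resize(s[90:310,120:350],None,fx=1.65,fy=1.65,interpolation=cv2.INTER_CUBIC)
o=np.zeros((510,800,3),np.uint8); o[:a.shape[0],:a.shape[1]]=a; o[:b.shape[0],420:420+b.shape[1]]=b
cv2.imwrite("pics/c9.png",o[:,:,::-1])
E
```

```text
time_s: 39.22
tcp_pos: [0.4631, -0.3428, 0.1859]
eef_rot: [179.9, -0.6, 170.9]
contact_force: [-10.2, 2.6, 18.5]
gripper_width: 0.0004
gripper_force: 8.4
now 39.225 [ 463.1 -342.8  185.9] j [-17.  14. -16.   0. -60. -82.] w 0.4
```

View pics/c9.png

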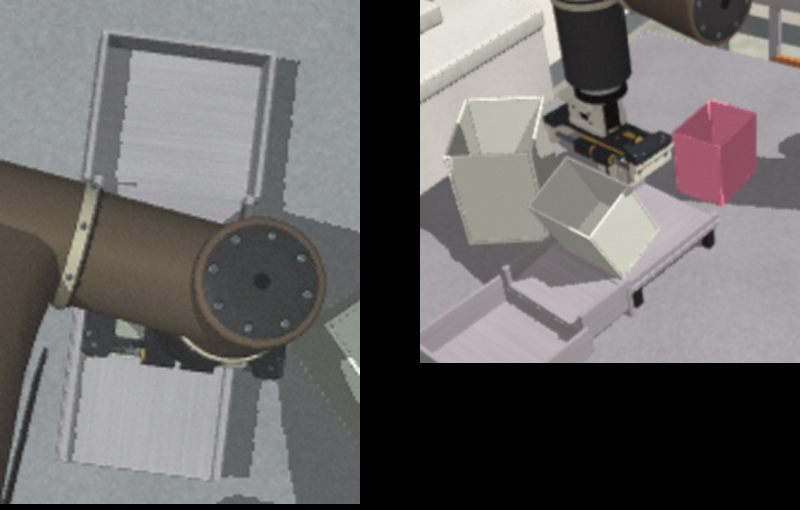

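The tub pivots cleanly on the stop, tilted about 40° at (590,215) in the crop. I'll keep pushing slowly, rising a little to ease the vertical load.

```bash
python3 -m pendant '[[-4,0,-3,0,0,0],[-8,0,-6,0,0,0],[-12,0,-9,0,0,0],[-16,0,-11,0,0,0],[-20,0,-13,0,0,0],[-24,0,-14,0,0,0],[-28,0,-15,0,0,0],[-32,0,-15,0,0,0],[-36,0,-15,0,0,0],[-40,0,-15,0,0,0]]';  python3 - <<'E'
from h import *
show()
s=r.capture("scene")
b=cv2.resize(s[90:310,120:350],None,fx=1.8,fy=1.8,interpolation=cv2.INTER_CUBIC)
cv2.imwrite("pics/c10.png",b[:,:,::-1])
E
```

```text
time_s: 40.58
tcp_pos: [0.5039, -0.349, 0.201]
eef_rot: [179.9, -0.4, 170.9]
contact_force: [-2.2, 4.9, 12.5]
gripper_width: 0.0004
gripper_force: 5.3
now 40.575 [ 503.9 -349.   201. ] j [-16.  17. -11.  -0. -63. -83.] w 0.4
```

View pics/c10.png

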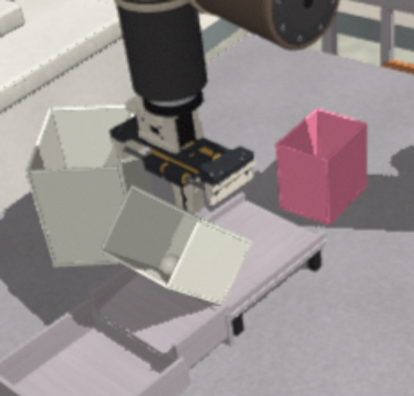

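The tub is at about 55–60°, with a ball near its mouth at (168,265). I'll keep pushing until it falls. My picture allowance is used up, so I'll check the rest numerically.

```bash
python3 -m pendant '[[-4,0,0,0,0,0],[-8,0,0,0,0,0],[-12,0,0,0,0,0],[-16,0,0,0,0,0],[-20,0,0,0,0,0],[-20,0,0,0,0,0],[-20,0,0,0,0,0]]'; python3 -m pendant '[[-4,0,0,0,0,0],[-8,0,0,0,0,0],[-12,0,0,0,0,0],[-16,0,0,0,0,0],[-20,0,0,0,0,0],[-20,0,0,0,0,0],[-20,0,0,0,0,0]]'
```

```text
time_s: 41.5
tcp_pos: [0.5244, -0.3528, 0.2015]
eef_rot: [180.0, -0.3, 170.9]
contact_force: [0.2, 2.1, 9.7]
gripper_width: 0.0006
gripper_force: 4.4
time_s: 42.38
tcp_pos: [0.5426, -0.3554, 0.1991]
eef_rot: [179.9, -0.5, 170.9]
contact_force: [0.2, -0.3, 5.0]
gripper_width: 0.0004
gripper_force: 1.9
```

```bash
python3 -m pendant '[[-4,0,0,0,0,0],[-8,0,0,0,0,0],[-12,0,0,0,0,0],[-16,0,0,0,0,0],[-20,0,0,0,0,0],[-20,0,0,0,0,0],[-20,0,0,0,0,0]]'; python3 -m pendant '[[-4,0,0,0,0,0],[-8,0,0,0,0,0],[-12,0,0,0,0,0],[-16,0,0,0,0,0],[-20,0,0,0,0,0],[-20,0,0,0,0,0],[-20,0,0,0,0,0]]'
```

```text
time_s: 43.25
tcp_pos: [0.5621, -0.3583, 0.1987]
eef_rot: [179.9, -0.5, 170.9]
contact_force: [-0.6, 0.0, 0.1]
gripper_width: 0.0006
gripper_force: 0.0
time_s: 44.12
tcp_pos: [0.5818, -0.3615, 0.1985]
eef_rot: [179.9, -0.5, 170.9]
contact_force: [-0.0, -0.3, -0.6]
gripper_width: 0.0003
gripper_force: 0.0
```

```bash
python3 -m pendant '[[0,0,-60,0,0,0],[0,0,-120,0,0,0],[0,0,-180,0,0,0],[0,0,-180,0,0,0],[60,55,-200,0,0,0],[110,110,-200,0,0,0],[130,170,-200,0,0,0],[160,220,-200,0,0,0],[170,280,-200,0,0,0],[170,340,-200,0,0,0],[170,400,-200,0,0,0],[170,460,-200,0,0,0],[170,500,-200,0,0,0],[170,500,-200,0,0,0],[170,500,-200,0,0,0]]'
python3 - <<'E'
from h import *
show()
t=r.capture("top"); s=r.capture("scene")
cv2.imwrite("pics/top11.png",t[...,::-1]); cv2.imwrite("pics/scene11.png",s[...,::-1])
t0=cv2.imread("pics/top0.png")[...,::-1]; s0=cv2.imread("pics/scene0.png")[...,::-1]
a=np.radians(-9.1); X=np.array([np.cos(a),np.sin(a),0]); Y=np.array([-X[1],X[0],0]); O=np.array([532,-354,0.])
for n,im,i0 in(("top",t,t0),("scene",s,s0)):
    # balls: bright new blobs in the tray area
    poly=np.array([O+x*X+y*Y+[0,0,20] for x,y in((101,-92),(265,-92),(265,92),(101,92))])/1000
    m=np.zeros((480,640),np.uint8); cv2.fillPoly(m,[proj(n,poly).astype(np.int32)],255)
    d=cv2.absdiff(im,np.ascontiguousarray(i0)).max(2); b=((d>25)&(m>0)).astype(np.uint8)
    k,_,st,c=cv2.connectedComponentsWithStats(b)
    for i in range(1,k):
        if st[i,4]>12:
            w=ray(n,c[i],.02)*1000-O; print(n,"blob px",c[i].round(0),"area",st[i,4],"bb",st[i,2:4],"stand xy",round(w@X),round(w@Y), "col",im[int(c[i][1]),int(c[i][0])])
for l in lids(im=t): print(l)
# whole ascii of the stand in top view, brightness in rectified stand coordinates at z=40
g=cv2.cvtColor(t,cv2.COLOR_RGB2GRAY)
for x in range(275,-220,-12):
    print("%5d "%x," ".join("%3d"%g[tuple(int(round(v)) for v in proj("top",(O+x*X+y*Y+[0,0,40])/1000)[0][::-1])] for y in range(100,-101,-10)))
E
```

```text
time_s: 46.0
tcp_pos: [0.4949, 0.1583, 0.4009]
eef_rot: [179.9, -0.6, 170.9]
contact_force: [-0.2, 0.1, 0.6]
gripper_width: 0.0004
gripper_force: 0.0
now 46.0 [494.9 158.3 400.9] j [  39.    2.   -2.   -0.  -86. -138.] w 0.4
top blob px [422. 132.] area 323 bb [39 15] stand xy 252 -2 col [241 243 239]
top blob px [422. 174.] area 1443 bb [59 33] stand xy 136 -15 col [209 218 202]
scene blob px [180. 285.] area 1124 bb [59 34] stand xy 137 -23 col [103  97  99]
scene blob px [145. 313.] area 131 bb [19 15] stand xy 249 -20 col [220 216 205]
scene blob px [159. 324.] area 68 bb [10 10] stand xy 249 34 col [252 251 248]
  275  138 160 158 155 156 155 156 155 154 157 157 157 159 157 160 158 159 158 162 161 150
  263  120  82  66  72  74  77  75  75  75  75  76  76  73 101  75  78  74  76  71  79 141
  251  117 125 105 103 157 222 243 188 105 222 234 153 220 236 146 101 162 160 159  97 117
  239  113 109 105 105 163 186 213 148 102 214 205 141 200 219 121 102 162 163 159 105 140
  227  129 117 103 103 155 166 164 166 164 162 163 160 162 160 162 162 158 161 157 100 113
  215  107 109 102 1
[... 2646 characters left out ...]
170 171 167 169 168 168 164 167 166 164 168 162 162 164 164  96
 -145   94  86 110 110 110 168 170 164 167 165 166 164 167 163 162 164 162 163 144 135  96
 -157   94  92 109 109 111 111 117 164 167 165 170 161 164 163 161 165 163 164 162 163  96
 -169   93  89 109 110 113 109 113 118 163 165 170 162 164 162 163 168 162 165 152 166  96
 -181   96  83 109 109 111 112 110 110 112 111 114 163 163 165 165 167 163 167 166 166  96
 -193   96  90 112 109 114 110 111 112 112 111 112 109 157 162 162 168 162 168 140 161  94
 -205   95  82 107 108 111 111 113 108 112 109 112 109 111 114 165 169 166 171 165 163 132
 -217  108  94  95  95  95  94  96  94  92  98  93  93  91  94  93  94  93  95  94 137 146
```

```bash
python3 -m pendant '[[0,0,0,0,0,0],[0,0,0,0,0,0],[0,0,0,0,0,0],[0,0,0,0,0,0],[0,0,0,0,0,0],[0,0,0,0,0,0],[0,0,0,0,0,0],[0,0,0,0,0,0]]' >/dev/null
python3 - <<'E'
from h import *
s=r.capture("scene"); a=cv2.imread("pics/scene7.png")[...,::-1]; b=cv2.imread("pics/scene11.png")[...,::-1]
blue=lambda i:((i[...,2].astype(int)-i[...,0]>60)&(i[...,2]>110))
for nm,(y0,y1,x0,x1) in dict(rack=(310,400,280,410),jar=(395,450,435,485),spoon=(380,425,275,350),tub_tray=(180,345,110,300)).items():
    c=lambda i,j:int((cv2.absdiff(np.ascontiguousarray(i[y0:y1,x0:x1]),np.ascontiguousarray(j[y0:y1,x0:x1])).max(2)>40).sum())
    print(nm,"vs7",c(s,a),"vs11",c(s,b),"blue",blue(s[y0:y1,x0:x1]).sum(),blue(a[y0:y1,x0:x1]).sum())
# per-lid expected vs seen: project the four seated lids
an=np.radians(RD); d=np.array([np.cos(an),np.sin(an),0]); y=np.array([-d[1],d[0],0])
B=blue(s)
for sl in(85,51,17,-17):
    c=np.r_[RK,55]+sl*d; X=np.array([c+45*U+p*32*y+q*7*d for p,q in((1,1),(1,-1),(-1,-1),(-1,1))])/1000
    m=np.zeros((480,640),np.uint8); cv2.fillPoly(m,[proj("scene",X).round().astype(np.int32)],1); print(sl,"top edge blue",round(B[m>0].mean(),2))
# interior of the tub: bright pixels grid around the mouth in scene
g=cv2.cvtColor(s,cv2.COLOR_RGB2GRAY)
print(cv2.resize(g[215:300,150:240],(30,28),interpolation=cv2.INTER_AREA))
E
```

```text
rack vs7 23 vs11 0 blue 1550 1790
jar vs7 0 vs11 0 blue 0 0
spoon vs7 0 vs11 0 blue 0 0
tub_tray vs7 12353 vs11 4 blue 0 0
85 top edge blue 0.86
51 top edge blue 0.89
17 top edge blue 0.79
-17 top edge blue 0.83
[[176 176 176 176 177 176 177 177 177 177 177 177 179 203 228 222 215 185
  155 152 151 151 150 152 156 163 150 147 163 170]
 [176 176 176 176 176 177 177 176 176 177 176 179 208 230 231 231 231 227
  205 175 157 152 151 160 158 145 155 169 171 171]
 [176 176 177 176 176 176 176 176 176 176 180 214 230 231 231 231 231 231
  228 222 208 174 161 151 146 163 171 171 172 173]
 [176 176 176 176 176 177 177 176 176 178 216 231 231 231 231 231 231 231
  231 231 231 223 153 149 169 171 171 171 173 172]
 [176 176 176 176 176 176 177 177 180 214 231 231 231 231 231 231 231 231
  231 231 231 225 154 144 155 167 172 172 171 171]
 [175 176 176 176 176 176 176 186 219 230 231 231 231 231 231 231 231 231
  231 231 231 227 163 146 145 147 158 168 171 171]
 [177 175 174 176 186 181 186 222 230 231 231 231 231 231 231 231 231 231
  231 231 231 231 217 161 147 147 138 153 171 170]
 [169 165 164
[... 1912 characters left out ...]
107 132 145 146 155 191
  193 192 190 162 123 139 138 139 139 138 138 123]
 [148 150 112 101 101 100 101 101 100 100 100 100  98 100 118 141 145 173
  192 192 171 120 106 136 138 138 138 137 133 143]
 [170 174 168 130 103 101  99 100 100 100 100 100  99  99  98 105 128 147
  186 197 159 101 116 154 140 138 137 131 152 156]
 [171 172 173 173 151 108 100  99  99 100 100  99 100 100  99  98  99 113
  160 168 104 120 157 146 140 132 143 155 157 156]
 [171 171 171 171 171 162 122 102  99  99  99 100 100 101 101 101  99  99
  110 110 134 156 144 143 141 148 158 159 157 156]
 [172 171 171 171 171 171 170 157 149 134 130 126 117 110 109 108 106 114
  160 160 152 143 142 141 140 157 156 158 155 156]]
```

Everything is at rest. The four lids are in their slots, the tub lies on its side with its mouth to the tray, the three balls seen are in the tray, and the jar and spoon have not moved. Handing in.

```bash
python3 -c "
from plant import r
print(r.close_job())"
```

```text
the job is handed in; nothing more can be done
None
```

Job handed in with no verdict shown: four lids stand in their own slots, the tub lies on its side with its mouth to the tray, all three balls I saw are in the tray (last checks numeric only), and the jar and spoon have not moved.

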